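Glue down a kickstand and hold the frame up

ROBOT

A 7-joint arm with a two-finger parallel gripper is mounted at the origin on the work surface. World frame = base frame: x ahead of the robot, y to its left, z up, the work surface at z = 0. Lengths are in m, angles in rad, forces in N, time in s.
With the tool pointing down it reaches from about 0.425 to 0.8 m from the base axis. Payload 8.3 kg.
Tool frame: the origin (TCP) lies midway between the tips of the shut fingers; the grasp point (between the pads) lies 19 mm behind it; x points along the fingers, y is the direction in which the jaws open and shut, and the axes are right-handed (so a half turn about x gives the same grasp; the last joint's range is limited). The gripper opens to 85 mm and grips with 20 to 120 N. Pads are 22 mm wide; open, the fingers measure 114 mm over their backs; the gripper's body (76 mm by 85 mm) begins 54 mm behind the grasp point. The pads swing forward as they close: fully open they stand 13 mm farther back than shut.
Start: joints at [1.159, 0.383, 0.016, 1.37, -0.006, 1.388, -0.046], TCP at [0.214, -0.587, 0.195] pointing down, gripper open.
Joint ranges: [-2.95, 2.95], [-0.25, 2.06], [-1.52, 1.56], [0.18, 2.33], [-1.44, 4.58], [0.02, 2.06], [-3.01, 3.01]. Speed limits (rad/s): [2.39, 2.39, 3.01, 3.01, 3.14, 3.14, 3.14].

INTERFACE

Orientations are given as [roll, pitch, yaw] about the fixed x, y, z axes, in that order (R = Rz(yaw) Ry(pitch) Rx(roll)).
In Python, from station import env gives the robot as it stands. The module is installed in compiled form; this text tells all that it offers. Calls block until the motion is done:
- env.reach(position, orientation): joint-space move of the TCP to a pose.
- env.servo_line(position, orientation=None, v=0.15, f_stop=None): straight line of the TCP; orientation=None keeps the orientation; v is the mean speed in m/s. With f_stop (N) it stops when the force on the tool has changed by that much, and returns True; else False.
- env.move_j(angles): joint-space move.
- env.command_gripper(opening, grip_force=None): finger opening in m; grip_force is the grip in N (None keeps the last); returns when the fingers have stopped.
- env.pause(seconds).
- env.inverse_kinematics(position, orientation): joint angles nearest the present ones, or None.
- env.grab_frame(name): name is "scene" or "top" or "wrist"; returns a dict with "pixels" (384x512x3 uint8, blue, green, red), "intrinsics" (3x3 intrinsics, pixels), "R" (3x3) and "t" (3): a world point X has camera coordinates R X + t. Camera axes: x right, y down, z forward; pixel columns grow to the right and rows downward; lengths in m; the calibration is good to about 2 mm. A picture is of the moment at which its call begins. There is no depth.
A pose or a line that the arm cannot do raises env.IKError and nothing moves.
- env.finish_job(): hands the job in, once; it reports no verdict.
Readings, each from a call of its own:
- env.get_time(): time.
- env.get_joint_positions(): joint angles.
- env.get_joint_velocities(): joint speeds.
- env.get_joint_torque(): joint torques, N m.
- env.get_tcp_pos(): TCP position.
- env.get_tool_rot(): TCP orientation.
- env.get_force(): force on the tool from outside, world axes, zero at the start.
- env.get_ft_torque(): the same for the moment, N m.
- env.get_width(): finger opening in m.
Only numpy, scipy, OpenCV 4.12 (cv2) and the standard library are available. Lean on these libraries where they do the work, as an engineer would, in place of code of your own. Each camera call takes 0.05 s, during which the arm holds its last target.

TASK

Glue the foot of the red kickstand to the yellow pad. First squeeze the orange trigger of the clamped glue gun fully home and let it spring right back; then flip the red kickstand over its dead centre so that it snaps all the way down; then raise the mosaic frame upright, so that the kickstand's foot stands on the yellow pad, and finish while still holding the frame there, as it tips back if let go. Leave the cups, spools and paint bottle alone.

Things in the scene. Friction and masses are not known exactly. Their poses are not given: they have to be found in the camera images.
- frame: Wooden mosaic frame hinged at its foot. Origin on the hinge line, 32 mm above the table; x along the hinge, z up the frame, y square to it towards the glue gun. Starts leaning about 0.36 rad to its -y side on two rests; upright = z vertical; with the kickstand down, its foot on the pad stops it there. Weight (0.8 kg +-15 %) and a hinge spring always tip it back to -y: 1 to 3 N at the top bar holds it upright
- frame_grip (a point): Where to grip the frame: on the top edge of its top bar, at frame x = 40, y = 0, z = 200 mm; axes as the frame's. The bar is 16 mm thick (y), z = 178 to 200 mm, x = -80 to 66 mm, free on both sides. Below it, on the -y face, a 100 mm wheel with brass hub centred at x = -7, z = 98 mm stands out to y = -45 mm
- kickstand (a joint): Angle of the red kickstand, rad: 0 = folded up, in line with the frame and pointing past its top (start); grows as the leg swings over towards the frame's +y side; 2.60 = fully down, at its stop. A toggle spring holds it at either end; dead centre is 1.3 rad, past which it goes down by itself within about 1.5 s. Takes about 1 N at 105 mm from the pivot
- kick_pivot (a point): Pivot of the kickstand, just outside the near end of the frame: x = -98, y = 0, z = 130 mm in the frame's axes; the pivot axis is parallel to the frame's x axis
- kick_push (a point): Middle of the kickstand's leg, 105 mm from the pivot, a good place to push; folded, it stands 35 mm beyond the frame's top edge. The leg is a red bar 14 mm wide (frame x), 10 mm thick and 138 mm long, ending in a black ball foot
- kick_foot (a point): Centre of the black rubber ball foot of the kickstand, 18 mm in diameter, 145 mm from the pivot
- pad_top (a point): Centre of the top face of the round yellow pad (38 mm across, top 28 mm above the table) on which the foot stands, its ball centre 9 mm above, when the kickstand is down and the frame upright
- trigger (a joint): Angle of the orange trigger, rad: 0 = released, 0.30 = squeezed fully home. A spring returns it; about 3 N starts it and 6 N brings it home
- trigger_pad (a point): Front face of the orange trigger where a finger presses: 52 mm from its hinge, 58 mm above the table. The trigger is 70 mm long, 9 mm thick, 20 mm tall and moves about 15 mm here. Released, its +x points along the grip to the grip's free end and +y from trigger to grip
- gun_grip (a point): Middle of the back face (away from the trigger) of the gun's blue grip, 58 mm above the table. The gun lies on its side, clamped. Grip 30 mm front to back, 26 mm tall, underside 45 mm clear of the table, reaching 52 mm farther along this point's +x; +y points from trigger to grip back. Trigger front to grip back: 62 mm released, about 47 mm squeezed; straddle both from above
- cup_red: clear open cup of red beads, 72 mm across the rim, 75 mm tall, loose; origin under its middle. Bystander: leave it alone
- cup_green: clear open cup of green beads, 72 mm across the rim, 75 mm tall, loose; origin under its middle. Bystander: leave it alone
- cup_blue: clear open cup of blue beads, 72 mm across the rim, 75 mm tall, loose; origin under its middle. Bystander: leave it alone
- spool_purple: purple ribbon spool lying flat, 64 mm across, 34 mm tall, loose; origin under its middle. Bystander: leave it alone
- spool_red: red ribbon spool lying flat, 64 mm across, 34 mm tall, loose; origin under its middle. Bystander: leave it alone
- spool_green: green thread spool standing, 48 mm across, 62 mm tall, loose; origin under its middle. Bystander: leave it alone
- craft_paint: white paint bottle with orange cap, 44 mm across, 110 mm tall, loose; origin under its middle. Bystander: leave it alone
Things that resemble listed ones, but are neither listed nor needed, are in the scene too. Of the things like the part that bears trigger, leave any that is turquoise; of the rest the smaller one is meant.

How it is judged:
On the way, in this order (a step that is already met when the one before it is completed fails the run):
1. the trigger is squeezed fully home (value of joint trigger above 0.26 rad), for 0.1 s.
2. the trigger has sprung back (value of joint trigger below 0.05 rad), for 0.1 s.
3. the kickstand is flipped fully down (value of joint kickstand above 2.45 rad), for 0.2 s.
4. the frame is upright, with the fingers on it (angle between frame's own z axis and vertical below 0.06 rad and contact force between the fingers and frame above 0.5 N), for 0.2 s.
At the end, for the whole second after the job is handed in: The fingers hold the frame (over 0.5 N of contact) upright within 0.06 rad and still; the kickstand is down (over 2.45 rad) with its foot on the yellow pad (ball centre within 18 mm of the pad's top centre); the trigger is released (under 0.05 rad); no bystander props the frame (all of step 4 and value of joint kickstand above 2.45 rad and distance between kick_foot and pad_top below 0.018 m and value of joint trigger below 0.05 rad and angular speed of frame below 0.1 rad/s and not (contact force between frame and cup_red above 0.05 N) and not (contact force between frame and cup_green above 0.05 N) and not (contact force between frame and cup_blue above 0.05 N) and not (contact force between frame and spool_purple above 0.05 N) and not (contact force between frame and spool_red above 0.05 N) and not (contact force between frame and spool_green above 0.05 N) and not (contact force between frame and craft_paint above 0.05 N)); the arm keeps its last pose, push and grip.
It fails at once if a cup, spool or bottle is moved over 25 mm or tipped (distance of any of cup_red, cup_green, cup_blue, spool_purple, spool_red, spool_green, craft_paint from where it was at the start of the episode above 0.025 m or angle between any of cup_red, cup_green, cup_blue, spool_purple, spool_red, spool_green, craft_paint's own z axis and vertical above 0.3 rad).
It also fails if it takes over 59 s, if anything falls off the work surface, if the arm or the gripper's body presses on something with over 40 N, if the wrist force passes 120 N, or if a joint passes its speed limit or range.

## Working session

There is one attempt and no reset: what is moved stays moved. The work goes in short steps, each a Python script; the robot and the scene stay as the last script left them, time stands still between calls to the robot, and variables do not carry over. Pictures are saved under pics/ and viewed, and the job is handed in when it is done.

```bash
mkdir -p pics; ls
python3 - <<'E'
from station import env
import cv2
for n in ["scene","top","wrist"]:
    f=env.grab_frame(n); cv2.imwrite(f"pics/{n}0.png",f["pixels"]); 
    import numpy as np
    R,t=f["R"],f["t"]; print(n,f["intrinsics"][0],(-R.T@t).round(3),R.round(3).tolist())
print(env.get_time(),env.get_tcp_pos(),env.get_tool_rot(),env.get_width())
E
```

```text
pics
scene [384.89468821   0.         250.19604563] [1.139 0.741 1.083] [[-0.751, 0.66, 0.019], [0.432, 0.513, -0.741], [-0.5, -0.548, -0.671]]
top [422.51157517   0.         254.59225344] [ 0.174 -0.013  1.495] [[0.096, -0.995, -0.002], [-0.972, -0.094, -0.215], [0.214, 0.023, -0.977]]
wrist [282.09388259   0.         252.5409695 ] [ 0.292 -0.559  0.373] [[0.342, -0.94, -0.002], [-0.889, -0.324, 0.323], [-0.304, -0.108, -0.946]]
0.15 [ 0.21348833 -0.58691902  0.19408335] [-1.55777299  1.56920875  1.93270734] 0.08556204043538969
```

View pics/scene0.png

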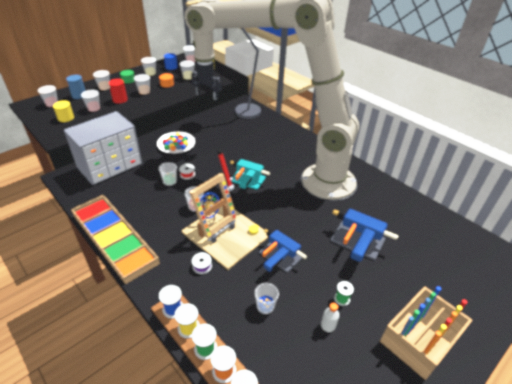

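View pics/top0.png

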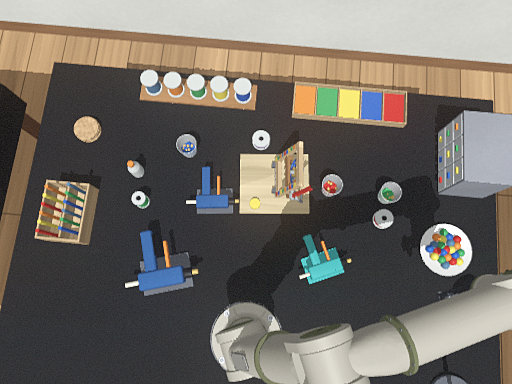

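View pics/wrist0.png

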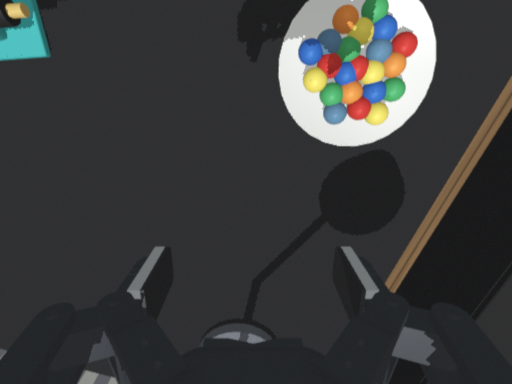

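The top view shows three guns. The target is the smaller blue one at about (215,190). The frame is at about (290,175), the yellow pad at (255,203) and the red kickstand at (300,190). I'll zoom in next.

Run:
```python
import cv2
a=cv2.imread("pics/top0.png")[125:225,180:350]; cv2.imwrite("pics/topz.png",cv2.resize(a,None,fx=4.7,fy=4.7,interpolation=cv2.INTER_CUBIC))
a=cv2.imread("pics/scene0.png")[140:290,160:320]; cv2.imwrite("pics/scenez.png",cv2.resize(a,None,fx=4,fy=4,interpolation=cv2.INTER_CUBIC))
```

```text
(no output)
```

View pics/topz.png

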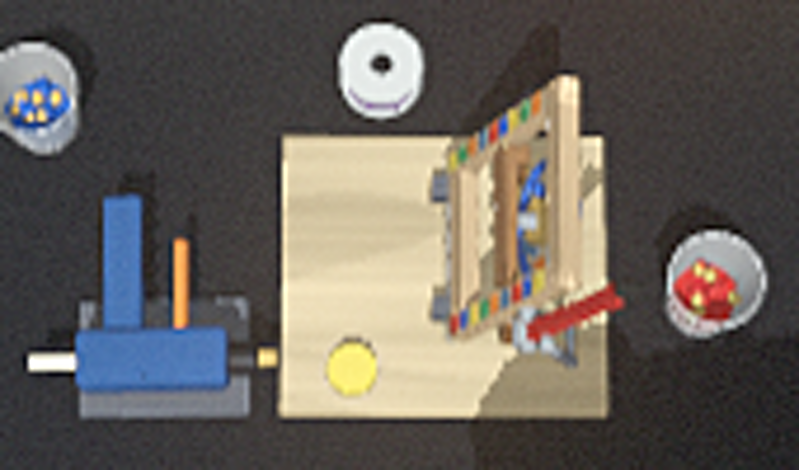

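View pics/scenez.png

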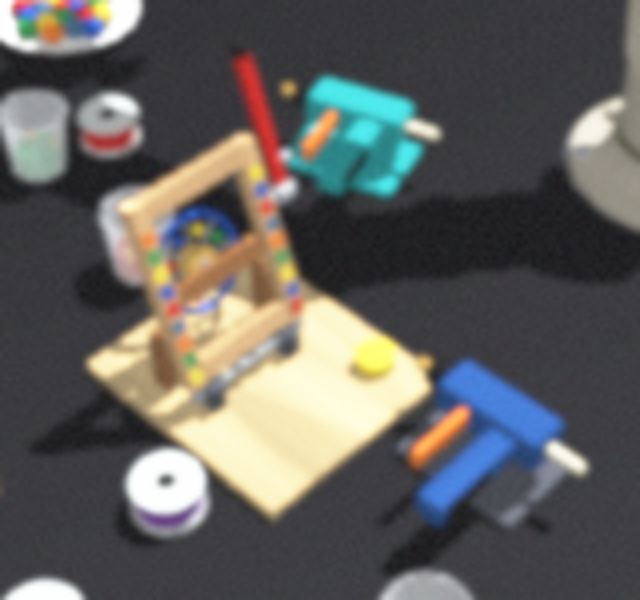

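```bash
cat > h.py <<'E'
import numpy as np, cv2
def back(f,u,v,z):
    K,R,t=f["intrinsics"],f["R"],f["t"]
    d=R.T@np.linalg.solve(K,[u,v,1]); c=-R.T@t
    return c+d*(z-c[2])/d[2]
def proj(f,X):
    p=f["intrinsics"]@(f["R"]@np.asarray(X)+f["t"]); return p[:2]/p[2]
def tri(f1,p1,f2,p2):
    P=[f["intrinsics"]@np.c_[f["R"],f["t"]] for f in (f1,f2)]
    X=cv2.triangulatePoints(P[0],P[1],np.array(p1,float).reshape(2,1),np.array(p2,float).reshape(2,1)); X=(X[:3]/X[3]).ravel()
    return X, np.linalg.norm(proj(f1,X)-p1), np.linalg.norm(proj(f2,X)-p2)
E
python3 - <<'E'
from station import env; from h import *
f=env.grab_frame("top"); s=env.grab_frame("scene")
T=lambda u,v:(180+u/4.7,125+v/4.7); S=lambda u,v:(160+u/4,140+v/4)
for n,u,v,z in [("pad",352,368,.028),("grip tipL",105,197,.071),("grip tipR",141,197,.071),("grip rootL",105,328,.071),("grip rootR",141,328,.071),("trigtipL",174,238,.068),("trigtipR",188,238,.068),("trigrootL",174,328,.068),("trigrootR",188,328,.068),
 ("spool purple",381,70,.034),("cupred",720,280,.075),("hinge far",440,185,.032),("hinge near",440,305,.032),("plate TL",283,135,.012),("plate BL",279,416,.012),("plateTR",606,135,.012),("plateBR",607,416,.012),("bar far front",566,75,.2),("bar near",568,290,.21)]:
    print(n,back(f,*T(u,v),z).round(4))
for n,a,b in [("pad",(352,368),(375,357)),("bar far +y corner",(560,78),(125,210)),("bar near +y?",(557,288),(245,140)),("leg root",(530,330),(283,185)),("foot",(618,297),(240,50))]:
    print(n,*tri(f,T(*a),s,S(*b)))
E
```

```text
pad [0.4576 0.0161 0.028 ]
grip tipL [0.5607 0.2108 0.071 ]
grip tipR [0.5633 0.1842 0.071 ]
grip rootL [0.4617 0.1986 0.071 ]
grip rootR [0.4642 0.1723 0.071 ]
trigtipL [0.5351 0.1564 0.068 ]
trigtipR [0.5361 0.1461 0.068 ]
trigrootL [0.4671 0.1485 0.068 ]
trigrootR [0.4681 0.1383 0.068 ]
spool purple [0.6927 0.0162 0.034 ]
cupred [ 0.54   -0.2478  0.075 ]
hinge far [ 0.6054 -0.0373  0.032 ]
hinge near [ 0.5115 -0.0455  0.032 ]
plate TL [0.64   0.0879 0.012 ]
plate BL [0.4186 0.0679 0.012 ]
plateTR [ 0.6641 -0.1631  0.012 ]
plateBR [ 0.4424 -0.1792  0.012 ]
bar far front [ 0.6423 -0.1138  0.2   ]
bar near [ 0.4887 -0.1254  0.21  ]
pad [0.45889589 0.01690467 0.01864511] 0.21696891921658215 0.24698424359343332
bar far +y corner [ 0.63381416 -0.10901547  0.21770964] 0.19981959312300596 0.2272252959859942
bar near +y? [ 0.49177795 -0.12065299  0.21134511] 1.2253604536866474 1.2827550849841842
leg root [ 0.46964078 -0.10484578  0.15838099] 0.43615967216929424 0.4623655926245507
foot [ 0.47118847 -0.15242881  0.28338575] 0.9285083365679159 0.931258769293552
```

```bash
cat >> h.py <<'E'
from scipy.spatial.transform import Rotation as Rot
import warnings; warnings.filterwarnings("ignore")
PSI=.087
def ax(p): return np.array([np.cos(p),np.sin(p),0]),np.array([-np.sin(p),np.cos(p),0])
def ori(yaw,lean=0.,s=1):
    # tool x along -z of an object leaning by 'lean' to its -y; jaws along +-y
    ex,ey=ax(yaw); z=np.array([0,0,1.])
    up=np.cos(lean)*z-np.sin(lean)*ey
    x=-up; y=s*np.cross(up,ex); return Rot.from_matrix(np.c_[x,y,np.cross(x,y)]).as_euler("xyz")
EX,EY=ax(PSI)
O=np.array([.4576,.0161,0])+.098*EX-.0747*EY; O[2]=.032
def fp(x,y,z,lean=0.):  # frame coords -> world
    return O+x*EX+(y*np.cos(lean)-z*np.sin(lean))*EY+np.array([0,0,y*np.sin(lean)+z*np.cos(lean)])
GEX,GEY=ax(.12)
GC=np.array([.5091,.2046,.058])
TP=np.array([.5182,.1439,.058])
E
python3 - <<'E'
from station import env; from h import *
print(O, fp(-.098,0,.275,.36), fp(.04,0,.2,.36))
f=env.grab_frame("top")["pixels"].copy(); F=env.grab_frame("top");S=env.grab_frame("scene"); g=S["pixels"].copy()
f=cv2.resize(f,None,fx=4,fy=4,interpolation=cv2.INTER_CUBIC);g=cv2.resize(g,None,fx=4,fy=4,interpolation=cv2.INTER_CUBIC)
for X in [fp(.066,.008,.2,.36),fp(-.08,.008,.2,.36),fp(.066,-.008,.2,.36),fp(-.08,-.008,.2,.36),fp(-.098,0,.275,.36),fp(-.098,0,.13,.36),GC,TP,fp(0,0,0)]:
    for I,C in((f,F),(g,S)):
        p=proj(C,X); cv2.circle(I,tuple(int(round(q*4+1.5)) for q in p),3,(255,0,255),-1)
cv2.imwrite("pics/o1.png",f[480:920,720:1400]);cv2.imwrite("pics/o2.png",g[560:1150,640:1300])
for s in(1,-1):
  for P,o in[([.213,-.587,.38],ori(.1,0,s)),([.51,.175,.38],ori(.12,0,s)),([.51,.175,.036],ori(.12,0,s)),(fp(-.103,-.02,.235,.36),ori(PSI,0,s)),(fp(-.103,.05,.15,0),ori(PSI,0,s)),(fp(.04,0,.17,.36),ori(PSI,.36,s)),(fp(.04,0,.25,.36),ori(PSI,.36,s)),(fp(.04,0,.17,0),ori(PSI,0,s))]:
    q=env.inverse_kinematics(P,o); print(s,None if q is None else np.round(q,2))
E
```

```text
[ 0.56172006 -0.04980223  0.032     ] [ 0.47250824 -0.1548265   0.28937163] [ 0.60769062 -0.11651499  0.21917936]
1 [ 1.41  0.42 -0.41  0.94  0.17  1.81  2.75]
1 [ 0.08  0.23 -0.6   1.2   0.13  1.75  1.2 ]
1 [ 0.37  0.53 -0.98  1.77  0.49  1.1   0.92]
1 [ 0.8   0.12 -0.58  1.61  0.06  1.43  1.87]
1 [ 0.67  0.07 -0.74  1.8   0.05  1.29  1.57]
1 [ 0.74  0.57 -0.64  1.26 -0.02  1.5   1.82]
1 [ 0.73  0.57 -0.64  1.09 -0.02  1.67  1.82]
1 [ 0.54  0.42 -0.72  1.4   0.27  1.43  1.49]
-1 [ 1.13  0.39  0.07  0.96 -0.03  1.79 -0.28]
-1 [-0.58  0.18  0.24  1.23 -0.04  1.73 -1.81]
-1 [ 0.26  0.46 -0.82  1.78  0.38  1.07 -2.14]
-1 [ 0.57  0.1  -0.33  1.62  0.03  1.43 -1.25]
-1 [ 0.58  0.06 -0.65  1.81  0.04  1.29 -1.56]
-1 [ 0.49  0.5  -0.24  1.28 -0.22  1.51 -1.19]
-1 [ 0.5   0.51 -0.21  1.1  -0.23  1.68 -1.19]
-1 [ 0.39  0.38 -0.49  1.4   0.18  1.41 -1.59]
```

View pics/o1.png

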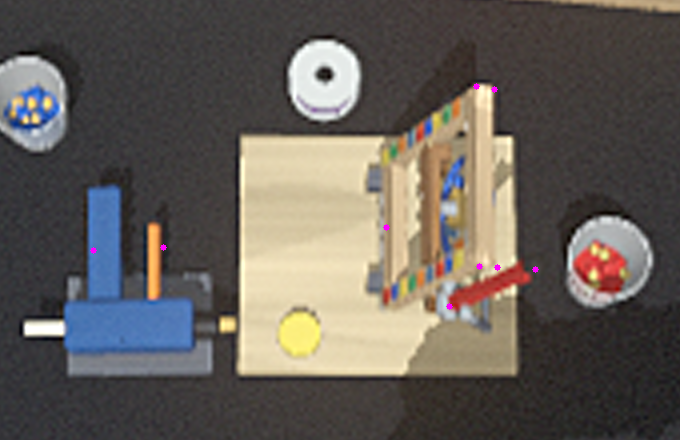

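View pics/o2.png

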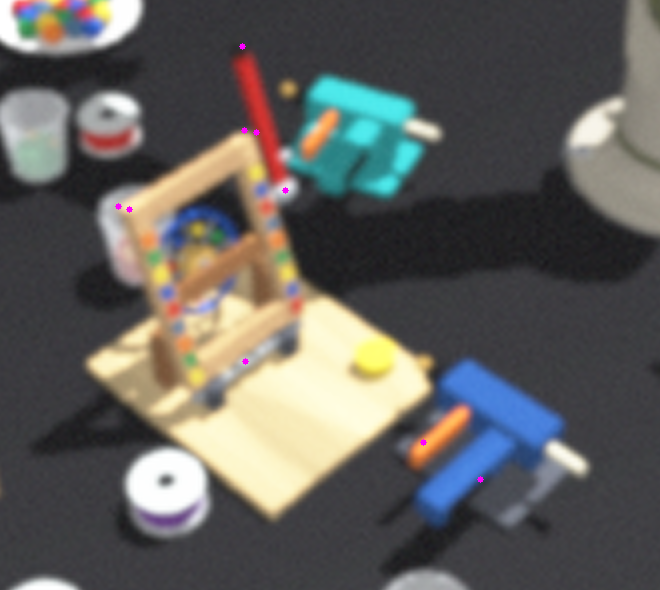

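```bash
sed -i 's/^O=np.array(\[.4576,.0161,0\])/O=np.array([.4590,.0175,0])/; s/^GC=.*/GC=np.array([.5105,.2060,.058])/; s/^TP=.*/TP=np.array([.5196,.1453,.058])/' h.py
python3 - <<'E'
from station import env; from h import *
o=ori(.12,0,-1)
env.servo_line([.213,-.587,.38],v=.4); print(env.get_time())
c=GC-.029*GEY
env.reach([c[0],c[1],.38],o); print(env.get_time(),env.get_tcp_pos())
env.servo_line([c[0],c[1],.14],o,v=.3); print(env.get_time(),env.get_tcp_pos())
f=env.grab_frame("wrist"); cv2.imwrite("pics/w1.png",f["pixels"])
f=env.grab_frame("top"); cv2.imwrite("pics/t1.png",cv2.resize(f["pixels"][125:225,180:350],None,fx=4.7,fy=4.7))
E
```

```text
1.0167
3.9083 [0.51443546 0.17628556 0.37977591]
4.8583 [0.51481009 0.17774322 0.14152691]
```

View pics/w1.png

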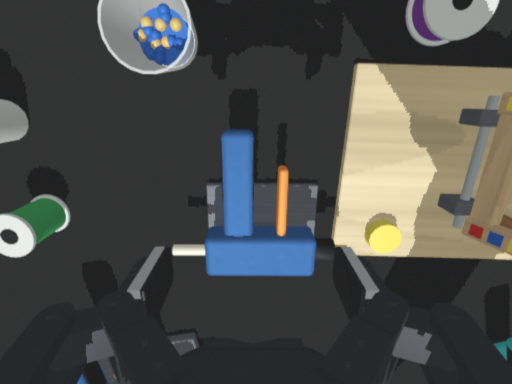

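View pics/t1.png

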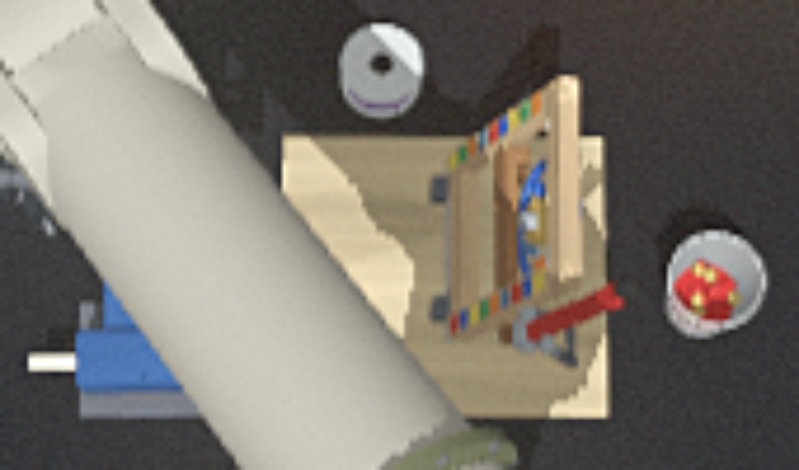

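The wrist view shows the grip's left edge at u=224 (v 131 to 232), the trigger front at u≈288 (tip v≈167) and the pad at (385,238). I'll check these against the estimate.

Run:
```python
from station import env; from h import *
f=env.grab_frame("wrist")
for n,u,v,z in [("gripLtip",224,131,.071),("gripLroot",224,230,.071),("gripRtip",252.5,131,.071),("trigRtip",288,167,.068),("trigRroot",287,235,.068),("pad",385,238,.028)]: print(n,back(f,u,v,z).round(4))
print("mine",GC,GC+.052*GEX,TP,TP+.018*GEX)
print(proj(f,GC),proj(f,TP))
```

```text
gripLtip [0.5656 0.2094 0.071 ]
gripLroot [0.4702 0.201  0.071 ]
gripRtip [0.5686 0.1847 0.071 ]
trigRtip [0.5398 0.1483 0.068 ]
trigRroot [0.4707 0.1382 0.068 ]
pad [0.4605 0.0167 0.028 ]
mine [0.5105 0.206  0.058 ] [0.56212605 0.21222503 0.058     ] [0.5196 0.1453 0.058 ] [0.53747056 0.14745482 0.058     ]
[223.82586313 186.59255177] [286.51779761 184.86749674]
```

Run:
```python
from station import env; from h import *
o=ori(.12,0,-1)
c=GC-.029*GEY+.004*GEX
print(env.servo_line([c[0],c[1],.036],o,v=.15,f_stop=8),env.get_time(),env.get_tcp_pos(),env.get_force())
f=env.grab_frame("wrist"); cv2.imwrite("pics/w2.png",f["pixels"])
```

```text
False 5.85 [0.51847526 0.17820207 0.0369177 ] [-1.43249474  0.22886846  0.81575446]
```

View pics/w2.png

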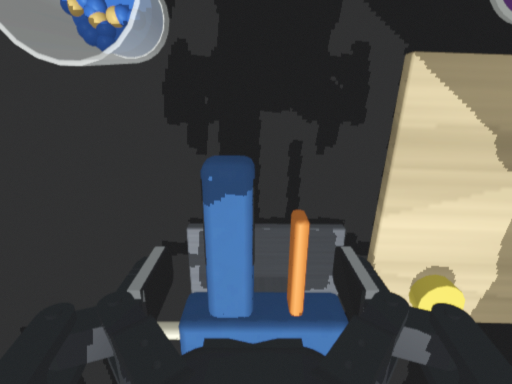

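The fingers straddle the grip and trigger without touching either. Next I shift onto the grip and squeeze.

Run:
```python
from station import env; from h import *
o=ori(.12,0,-1)
env.command_gripper(.072,30)
c=GC-.0235*GEY+.004*GEX
print(env.servo_line([c[0],c[1],.036],o,v=.05,f_stop=10),env.get_force())
env.command_gripper(.03,30); print(env.get_time(),env.get_width(),env.get_force())
env.pause(.3); print(env.get_width(),env.get_force(),env.get_tcp_pos())
f=env.grab_frame("wrist"); cv2.imwrite("pics/w3.png",f["pixels"])
```

```text
False [0.29278824 0.31945125 0.32902483]
6.925 0.030190444449163658 [ 0.06041146  0.53586833 -0.24515741]
0.029846382014585397 [ 0.47807773 -0.21014965  0.30135367] [0.51728826 0.18314957 0.03600654]
```

View pics/w3.png

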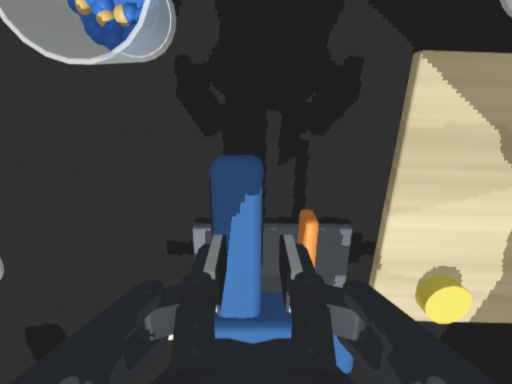

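Run:
```python
from station import env; from h import *
f=env.grab_frame("wrist")
p=np.array(env.get_tcp_pos()); R=Rot.from_euler("xyz",env.get_tool_rot()).as_matrix()
print(p,R.round(2).tolist())
for d in[(0,0,0),(0,.015,0),(0,-.015,0),(-.019,.015,.011),(-.019,.015,-.011),(-.019,-.015,.011),(-.019,-.015,-.011)]: print(d,proj(f,p+R@np.array(d)).round(1))
print(proj(f,TP),proj(f,GC),proj(f,TP+.03*GEY),proj(f,TP+.018*GEX+[0,0,.01]))
a=f["pixels"][140:380,130:400]; cv2.imwrite("pics/w3z.png",cv2.resize(a,None,fx=2.5,fy=2.5,interpolation=cv2.INTER_CUBIC))
s=env.grab_frame("scene")["pixels"][170:290,220:340]; cv2.imwrite("pics/s3.png",cv2.resize(s,None,fx=5,fy=5,interpolation=cv2.INTER_CUBIC))
```

```text
[0.51727326 0.18311447 0.03598447] [[-0.0, 0.12, -0.99], [-0.0, -0.99, -0.12], [-1.0, 0.0, 0.0]]
(0, 0, 0) [252.9 221.7]
(0, 0.015, 0) [274.4 221.7]
(0, -0.015, 0) [231.3 221.7]
(-0.019, 0.015, 0.011) [276.1 249.8]
(-0.019, 0.015, -0.011) [277.1 218.6]
(-0.019, -0.015, 0.011) [229.7 249.8]
(-0.019, -0.015, -0.011) [228.7 218.6]
[313.39747489 239.90702595] [215.38695747 242.425752  ] [265.41023869 239.9111735 ] [319.15416068 220.35185502]
```

View pics/w3z.png

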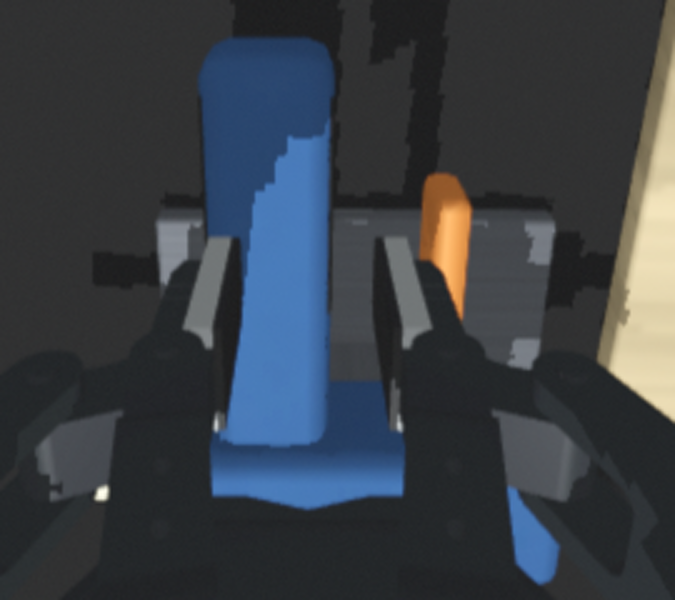

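View pics/s3.png

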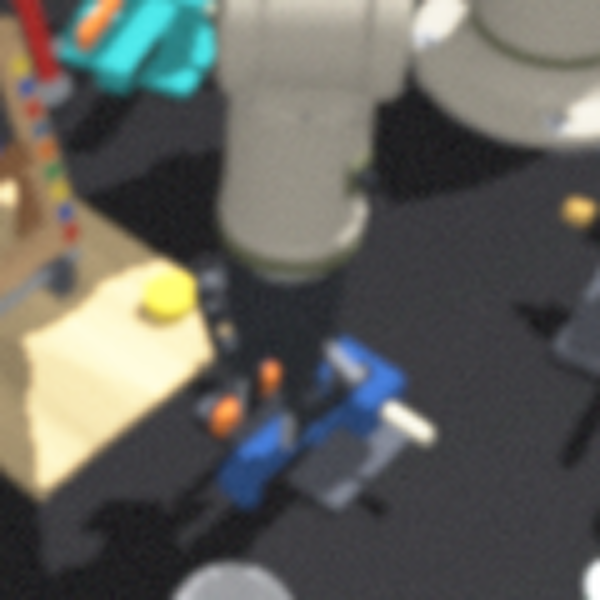

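The width reading is 30 mm with no force, and the fingertips in the wrist view look higher than the TCP reading implies. I'll check that in the scene camera.

Run:
```python
from station import env; from h import *
p=np.array(env.get_tcp_pos()); R=Rot.from_euler("xyz",env.get_tool_rot()).as_matrix()
c=GC-.0235*GEY+.004*GEX
env.servo_line([c[0],c[1],.2],v=.3)
p=np.array(env.get_tcp_pos())
for n,(r0,r1,c0,c1) in {"scene":(130,250,210,330),"wrist":(0,384,0,512)}.items():
    f=env.grab_frame(n); k=5 if n=="scene" else 1.5
    a=cv2.resize(f["pixels"][r0:r1,c0:c1],None,fx=k,fy=k,interpolation=cv2.INTER_CUBIC)
    for d,col in[((0,0,0),(255,0,255)),((-.019,.015,0),(0,255,0)),((-.019,-.015,0),(0,255,0)),((-.05,.015,0),(0,255,255)),((-.05,-.015,0),(0,255,255))]:
        q=(proj(f,p+R@np.array(d))-[c0,r0]+.5)*k; cv2.circle(a,tuple(int(x) for x in q),3,col,-1)
    cv2.imwrite(f"pics/chk_{n}.png",a)
print(env.get_time(),p)
```

```text
8.175 [0.51727855 0.18306271 0.20015178]
```

View pics/chk_scene.png

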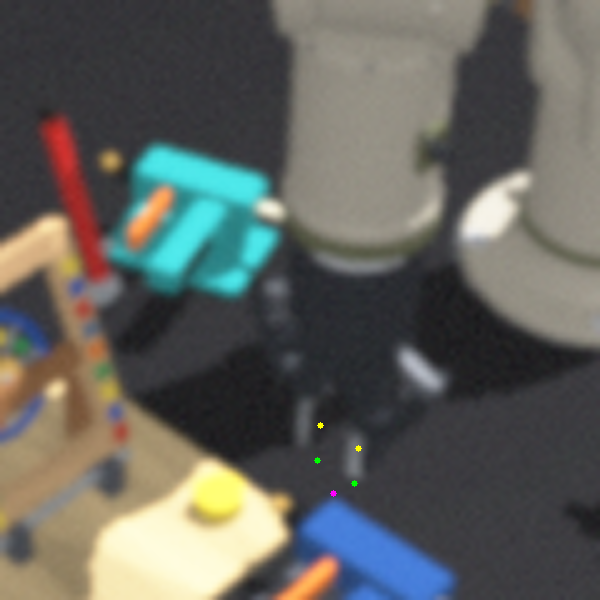

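View pics/chk_wrist.png

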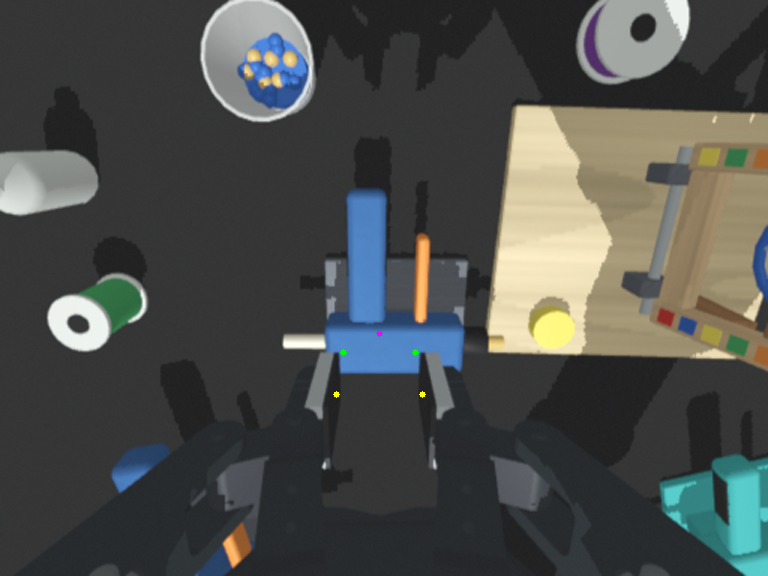

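The tips sit about 25 mm behind the reported TCP at this opening. So they passed over the trigger and touched nothing. I'll go deeper and watch the force.

Run:
```python
from station import env; from h import *
o=ori(.12,0,-1)
c=GC-.030*GEY+.004*GEX
env.command_gripper(.085)
env.servo_line([c[0],c[1],.06],o,v=.35)
print(env.servo_line([c[0],c[1],.010],o,v=.12,f_stop=8),env.get_time(),env.get_tcp_pos(),env.get_force())
f=env.grab_frame("wrist"); cv2.imwrite("pics/w4.png",f["pixels"])
f=env.grab_frame("scene"); cv2.imwrite("pics/s4.png",cv2.resize(f["pixels"][170:290,220:340],None,fx=5,fy=5,interpolation=cv2.INTER_CUBIC))
```

```text
False 9.875 [0.51864989 0.17724026 0.01103812] [ 0.319519    0.41959518 -0.33771143]
```

View pics/w4.png

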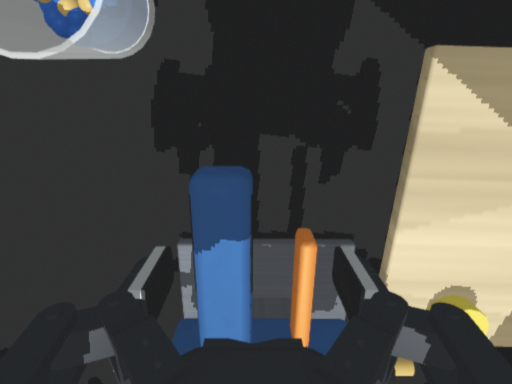

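View pics/s4.png

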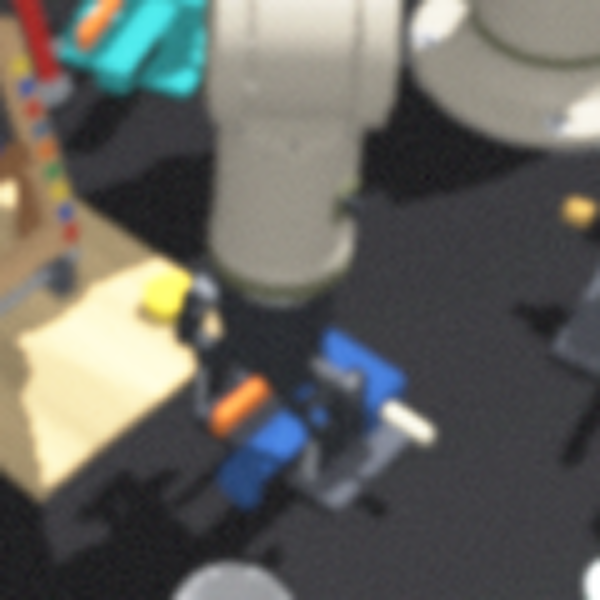

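Now the fingers really straddle both parts: the scene camera sees one finger behind the trigger and one at the grip's back. Squeeze.

Run:
```python
from station import env; from h import *
o=ori(.12,0,-1)
env.command_gripper(.070,30)
print(env.get_width(),env.get_force())
c=GC-.025*GEY+.004*GEX
print(env.servo_line([c[0],c[1],.010],o,v=.06,f_stop=10),env.get_force())
env.command_gripper(.03,30); print(env.get_time(),env.get_width(),env.get_force())
env.pause(.2); print(env.get_width(),env.get_force(),env.get_tcp_pos())
f=env.grab_frame("wrist"); cv2.imwrite("pics/w5.png",f["pixels"])
```

```text
0.07002543575073615 [-0.75347408 -0.12199018  0.0369523 ]
False [ 1.16061676 -3.59112074 -0.16257498]
10.8583 0.046504700919488585 [-1.32607645  1.02762858  6.8444648 ]
0.047076236465198415 [-1.02270994  1.02446341  6.89809956] [0.51763544 0.18386684 0.01117549]
```

View pics/w5.png

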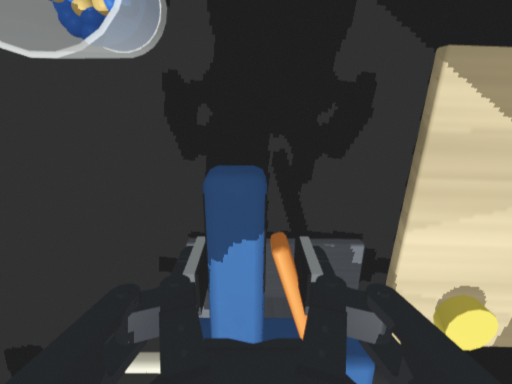

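The width is 0.047, as the task gives for a fully squeezed trigger, and the trigger is visibly rotated. Now I release, lift and move to the kickstand's -y side, then check the shut tips.

Run:
```python
from station import env; from h import *
o=ori(.12,0,-1)
env.command_gripper(.085)
c=GC-.030*GEY+.004*GEX
env.servo_line([c[0],c[1],.010],o,v=.1)
env.pause(.15)
f=env.grab_frame("wrist"); cv2.imwrite("pics/w6.png",f["pixels"])
env.servo_line([c[0],c[1],.2],o,v=.4)
env.command_gripper(0.0)
p=np.array(env.get_tcp_pos()); R=Rot.from_euler("xyz",env.get_tool_rot()).as_matrix()
for n,(r0,r1,c0,c1) in {"scene":(130,250,210,330),"wrist":(150,384,100,400)}.items():
    f=env.grab_frame(n); k=5 if n=="scene" else 2
    a=cv2.resize(f["pixels"][r0:r1,c0:c1],None,fx=k,fy=k,interpolation=cv2.INTER_CUBIC)
    for d,col in[((0,0,0),(255,0,255)),((-.019,0,0),(0,255,0)),((-.04,0,0),(0,255,255))]:
        q=(proj(f,p+R@np.array(d))-[c0,r0]+.5)*k; cv2.circle(a,tuple(int(x) for x in q),3,col,-1)
    cv2.imwrite(f"pics/chk2_{n}.png",a)
print(env.get_time(),p,env.get_force())
```

```text
13.5167 [0.5180731  0.17669808 0.2000085 ] [ 0.38424394 -0.03494554  0.03053634]
```

View pics/w6.png

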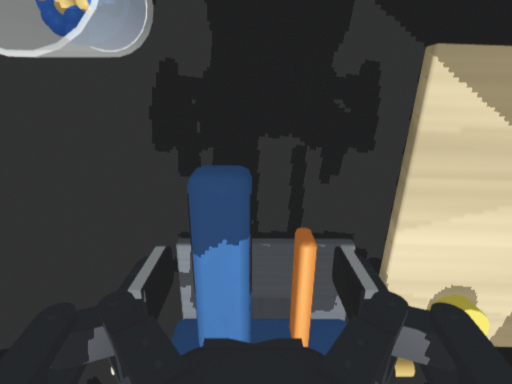

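View pics/chk2_scene.png

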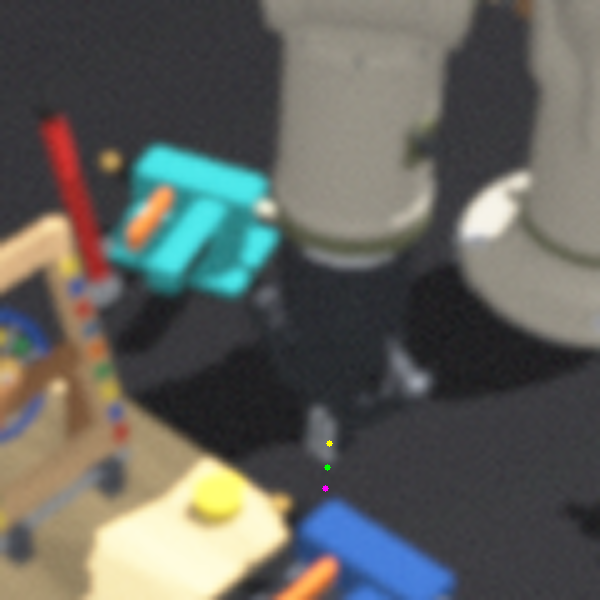

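View pics/chk2_wrist.png

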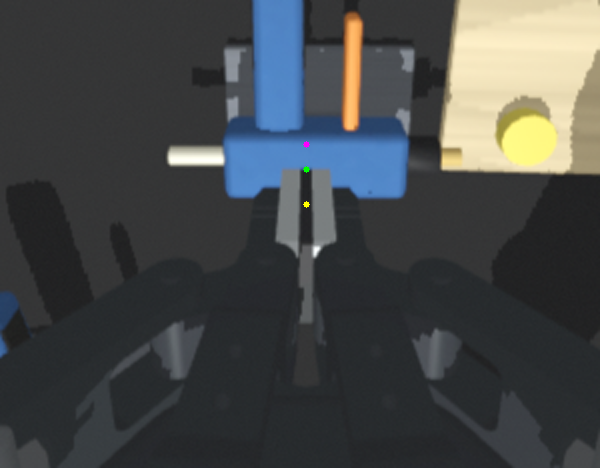

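The trigger is straight again. The shut tips lie about 22 mm behind the reported TCP, so I allow for that offset. Next is the kickstand flip, with IK checked first.

```bash
cat >> h.py <<'E'
TIP=.022; XK=-.103
def eff(y,z): # effective tip at lateral y (from hinge), world z -> TCP
    return O*[1,1,0]+XK*EX+y*EY+np.array([0,0,z-TIP])
PY,PZ=-.130*np.sin(.36),.032+.130*np.cos(.36)
def arc(phi,r=.105,hy=.008):
    d=.005+hy*np.cos(phi)
    return eff(PY+r*np.sin(phi)-d*np.cos(phi),PZ+r*np.cos(phi)+d*np.sin(phi))
E
python3 - <<'E'
from station import env; from h import *
o=ori(PSI,0,-1)
W=[eff(-.141,.37),eff(-.141,.257),arc(0)]+[arc(a) for a in(.3,.6,.9,1.1,1.25)]
for w in W: 
    q=env.inverse_kinematics(w,o); print(w.round(3),None if q is None else np.round(q,2))
p=env.get_tcp_pos()
env.servo_line([p[0],p[1],.36],v=.4)
env.reach(W[0],o)
env.servo_line(W[1],o,v=.25)
print(env.get_time(),env.get_tcp_pos(),env.get_force())
f=env.grab_frame("top"); cv2.imwrite("pics/t7.png",cv2.resize(f["pixels"][125:225,180:350],None,fx=4.7,fy=4.7))
f=env.grab_frame("scene"); cv2.imwrite("pics/s7.png",cv2.resize(f["pixels"][110:250,170:310],None,fx=4,fy=4,interpolation=cv2.INTER_CUBIC))
f=env.grab_frame("wrist"); cv2.imwrite("pics/w7.png",f["pixels"])
E
```

```text
[ 0.473 -0.198  0.348] [ 1.27  0.28 -1.19  1.33  0.26  1.7  -1.35]
[ 0.473 -0.198  0.235] [ 1.3   0.3  -1.17  1.57  0.28  1.46 -1.37]
[ 0.466 -0.116  0.237] [ 1.28  0.2  -1.24  1.64  0.19  1.43 -1.46]
[ 0.463 -0.084  0.236] [ 1.26  0.17 -1.25  1.67  0.16  1.42 -1.5 ]
[ 0.46  -0.053  0.225] [ 1.21  0.15 -1.25  1.7   0.14  1.4  -1.55]
[ 0.458 -0.027  0.205] [ 1.16  0.14 -1.25  1.75  0.14  1.35 -1.6 ]
[ 0.457 -0.014  0.187] [ 1.12  0.16 -1.25  1.78  0.16  1.31 -1.65]
[ 0.456 -0.006  0.172] [ 1.1   0.17 -1.25  1.81  0.17  1.28 -1.68]
16.075 [ 0.47356732 -0.19695974  0.2361859 ] [ 0.3433324  -0.30949539 -0.00178686]
```

View pics/s7.png

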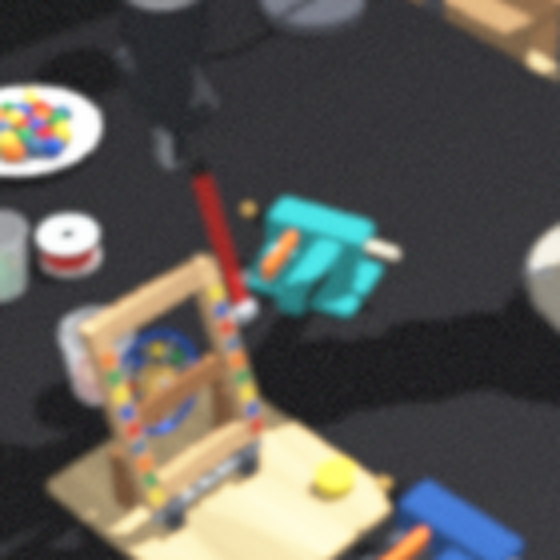

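View pics/w7.png

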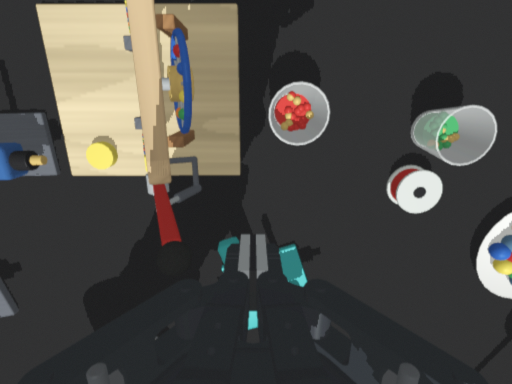

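The foot is at (172,258) in the wrist view, to the left of the shut tips at (252,240), so the push will go the right way. Pushing now.

Run:
```python
from station import env; from h import *
o=ori(PSI,0,-1)
for a in(0,.3,.6):
    print(a,env.servo_line(arc(a),o,v=.12,f_stop=15),np.round(env.get_force(),2),env.get_time())
f=env.grab_frame("scene"); cv2.imwrite("pics/s8.png",cv2.resize(f["pixels"][110:250,170:310],None,fx=4,fy=4,interpolation=cv2.INTER_CUBIC))
```

```text
0 False [ 0.01 -0.19  1.28] 17.0583
0.3 False [-0.66 -0.84 -0.87] 17.475
0.6 False [ 0.31 -0.49  0.97] 17.9
```

View pics/s8.png

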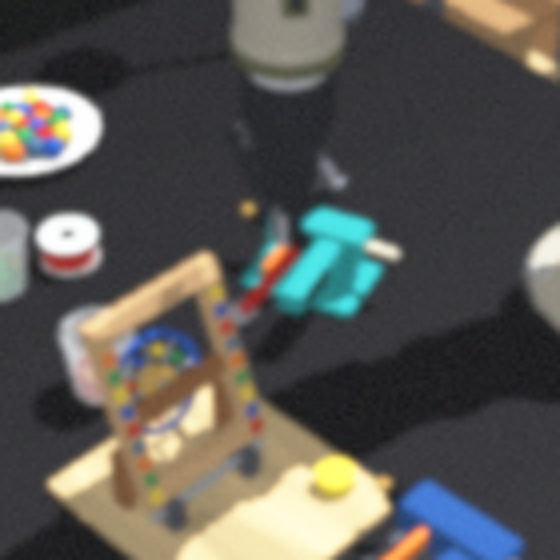

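The leg is following the push: it now leans right at (265,285). I'll carry on past dead centre.

Run:
```python
from station import env; from h import *
o=ori(PSI,0,-1)
for a in(.9,1.1,1.25):
    print(a,env.servo_line(arc(a),o,v=.12,f_stop=15),np.round(env.get_force(),2),env.get_time())
env.pause(.8)
f=env.grab_frame("scene"); cv2.imwrite("pics/s9.png",cv2.resize(f["pixels"][110:250,170:310],None,fx=4,fy=4,interpolation=cv2.INTER_CUBIC))
```

```text
0.9 False [ 0.21 -0.72 -0.48] 18.375
1.1 False [ 0.02 -0.18  0.88] 18.7083
1.25 False [ 0.17  1.16 -0.21] 19.0
```

View pics/s9.png

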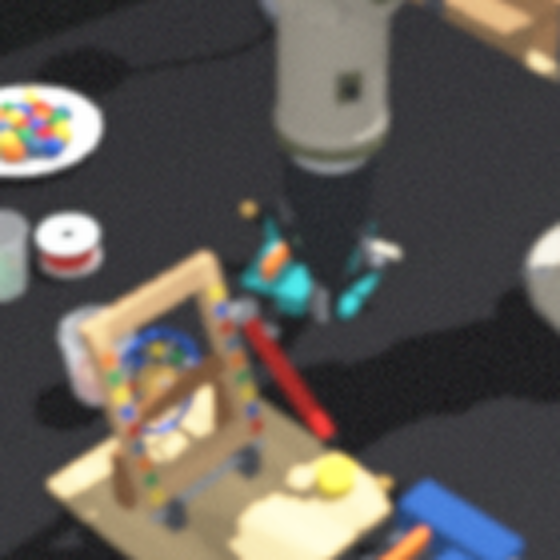

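The leg is down with its foot just above the pad. I'll check it against the prediction, then go and grip the top bar.

Run:
```python
from station import env; from h import *
f=env.grab_frame("scene"); phi=2.6-.36
X=O*[1,1,0]-.098*EX+(PY+.145*np.sin(phi))*EY+np.array([0,0,PZ+.145*np.cos(phi)])
print("pred foot in s9 px",(proj(f,X)-[170,110]+.5)*4)
p=env.get_tcp_pos()
env.servo_line([p[0]-.0,p[1],.33],v=.4)
env.command_gripper(.07)
env.reach(fp(.04,0,.25,.36),ori(PSI,.36,-1))
print(env.get_time(),env.get_tcp_pos(),env.get_width())
f=env.grab_frame("wrist"); cv2.imwrite("pics/w10.png",f["pixels"])
f=env.grab_frame("scene"); cv2.imwrite("pics/s10.png",cv2.resize(f["pixels"][110:250,170:310],None,fx=4,fy=4,interpolation=cv2.INTER_CUBIC))
```

```text
pred foot in s9 px [332.26572602 442.08182228]
22.0333 [ 0.61051968 -0.13088624  0.2672818 ] 0.07002874219436185
```

View pics/w10.png

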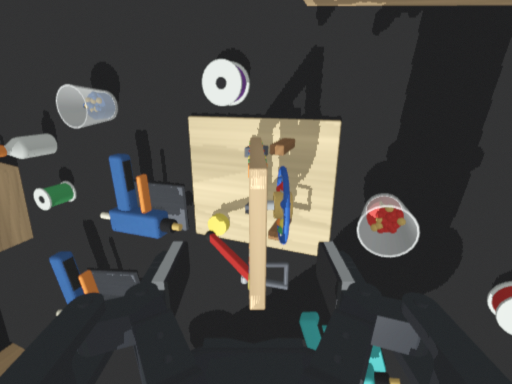

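View pics/s10.png

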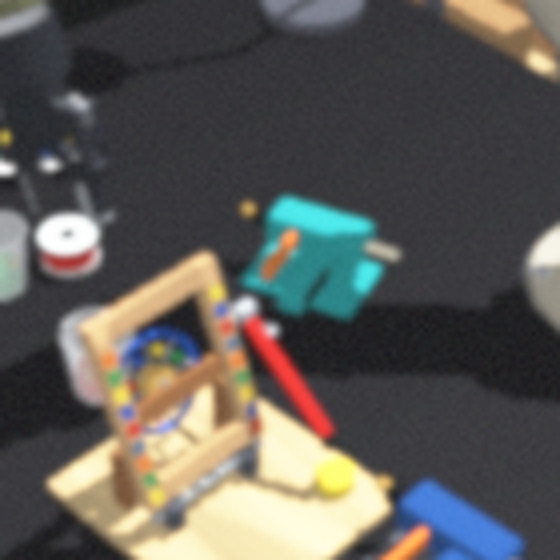

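The kickstand matches the prediction for fully down: foot at about (330,435) against a predicted (332,442). The bar sits edge-on at u≈257, between the fingers at 170 and 335. I'll go down on it.

Run:
```python
from station import env; from h import *
o=ori(PSI,.36,-1)
print(env.servo_line(fp(.04,0,.146,.36),o,v=.12,f_stop=8),env.get_force(),env.get_tcp_pos(),env.get_time())
f=env.grab_frame("wrist"); cv2.imwrite("pics/w11.png",f["pixels"])
f=env.grab_frame("scene"); cv2.imwrite("pics/s11.png",cv2.resize(f["pixels"][110:250,170:310],None,fx=4,fy=4,interpolation=cv2.INTER_CUBIC))
```

```text
False [-0.2024447   0.76843618  0.79665483] [ 0.60784965 -0.09643747  0.1695543 ] 23.15
```

View pics/w11.png

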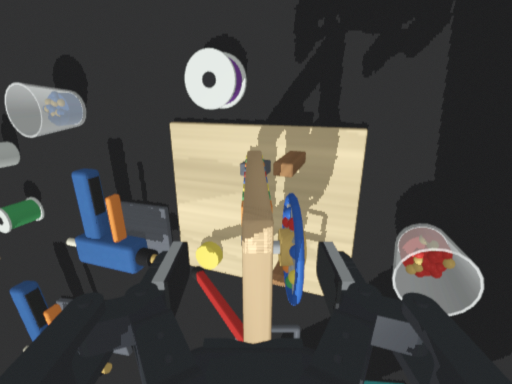

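View pics/s11.png

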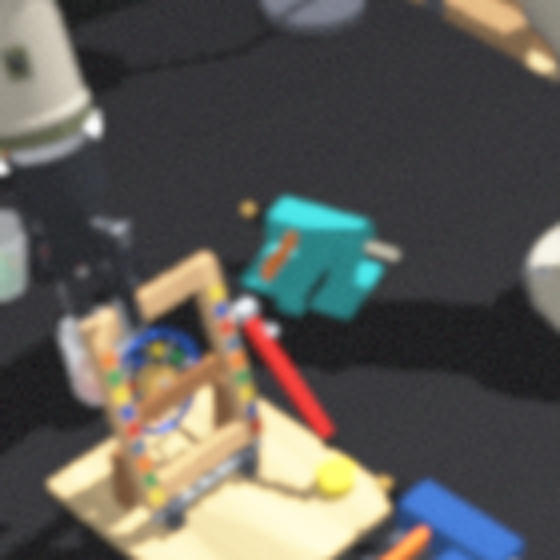

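One finger is now in front of the bar and one behind it. Closing.

Run:
```python
from station import env; from h import *
env.command_gripper(.005,40); env.pause(.2)
print(env.get_width(),env.get_force(),env.get_tcp_pos(),env.get_time())
f=env.grab_frame("scene"); cv2.imwrite("pics/s12.png",cv2.resize(f["pixels"][110:250,170:310],None,fx=4,fy=4,interpolation=cv2.INTER_CUBIC))
```

```text
0.014894582519910611 [-0.16274604 -3.73815267  2.9768305 ] [ 0.60757752 -0.09674952  0.16872598] 23.9833
```

View pics/s12.png

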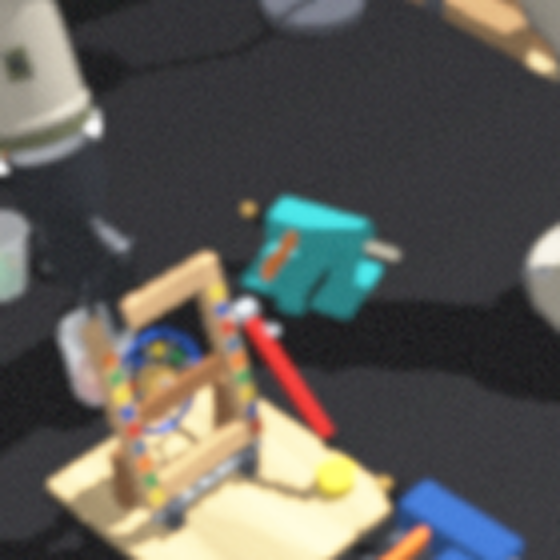

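The fingers are gripping (width 0.015 on the 16 mm bar). Now I raise the frame along the arc.

Run:
```python
from station import env; from h import *
for l in(.3,.24,.18,.12,.06,.02):
    s=env.servo_line(fp(.04,0,.146,l),ori(PSI,l,-1),v=.06,f_stop=18)
    print(l,s,np.round(env.get_force(),2),np.round(env.get_tcp_pos(),4),env.get_width(),env.get_time())
    if s: break
for n,sl in{"scene":(110,250,170,310),"wrist":(0,384,0,512)}.items():
    f=env.grab_frame(n); k=4 if n=="scene" else 1; a,b,c,d=sl
    cv2.imwrite(f"pics/{n}13.png",cv2.resize(f["pixels"][a:b,c:d],None,fx=k,fy=k,interpolation=cv2.INTER_CUBIC))
```

```text
0.3 False [ 0.54 -4.77  2.5 ] [ 0.6068 -0.0878  0.1717] 0.015079930905890684 24.3333
0.24 False [ 0.5  -4.55  3.87] [ 0.6061 -0.0803  0.1737] 0.014833263511979769 24.6333
0.18 False [-0.02 -4.46  3.72] [ 0.6053 -0.072   0.1754] 0.015501916146699119 24.9333
0.12 False [-0.35 -3.96  3.54] [ 0.6046 -0.0635  0.1767] 0.015266684781107695 25.2333
0.06 False [-1.7  -2.99  3.16] [ 0.6037 -0.0545  0.1775] 0.014693652414781449 25.5333
0.02 False [-0.43 -4.08  3.06] [ 0.6033 -0.049   0.1776] 0.014806503543896425 25.7833
```

View pics/scene13.png

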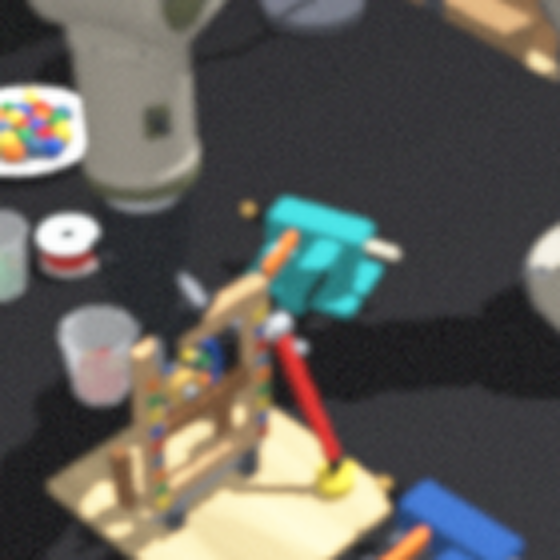

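View pics/wrist13.png

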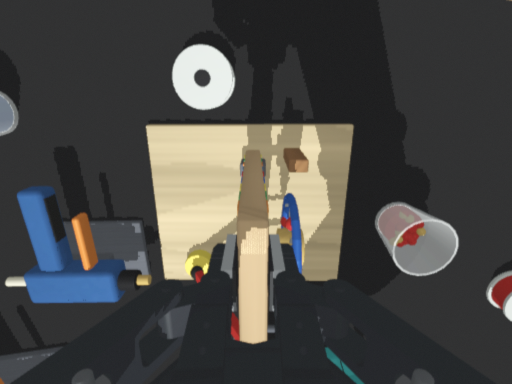

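The foot is now over the pad. I'll seat it gently with a small force stop.

Run:
```python
from station import env; from h import *
env.pause(.2); print(np.round(env.get_force(),2))
for l in(.01,0,-.01,-.02,-.03):
    s=env.servo_line(fp(.04,0,.146,l),ori(PSI,l,-1),v=.02,f_stop=5)
    print(l,s,np.round(env.get_force(),2),np.round(env.get_ft_torque(),2),np.round(env.get_tcp_pos(),4),env.get_width(),env.get_time())
    if s: break
env.pause(.2); print(np.round(env.get_force(),2))
f=env.grab_frame("scene"); cv2.imwrite("pics/s14.png",cv2.resize(f["pixels"][110:250,170:310],None,fx=4,fy=4,interpolation=cv2.INTER_CUBIC))
X=fp(-.098,.0747,.0057,0); print("foot pred",(proj(f,X)-[170,110]+.5)*4)
for q in[fp(.066,.008,.2),fp(-.08,.008,.2),fp(-.098,0,.13)]: print((proj(f,q)-[170,110]+.5)*4)
f=env.grab_frame("top"); cv2.imwrite("pics/t14.png",cv2.resize(f["pixels"][125:225,180:350],None,fx=4.7,fy=4.7,interpolation=cv2.INTER_CUBIC))
for q in[fp(.066,.008,.2),fp(.066,-.008,.2),fp(-.08,.008,.2),fp(-.08,-.008,.2),fp(-.098,0,.13),X]: print("top",(proj(f,q)-[180,125]+.5)*4.7)
```

```text
[ 0.34 -2.97  0.36]
0.01 False [ 1.25 -3.51 -2.37] [-1.3  -0.38 -0.14] [ 0.6031 -0.0465  0.1777] 0.014974216432827949 26.3333
0 False [ 3.06 -4.91 -2.66] [-1.36 -0.5  -0.06] [ 0.6029 -0.045   0.1777] 0.014972538623069772 26.5833
-0.01 False [ 2.14 -4.64 -3.24] [-1.43 -0.65 -0.02] [ 0.6028 -0.044   0.1777] 0.014794486879285184 26.8333
-0.02 False [ 1.83 -7.17 -3.5 ] [-1.66 -0.53 -0.  ] [ 0.6028 -0.0435  0.1777] 0.015075195220010648 27.0833
-0.03 False [  2.46 -10.    -1.88] [-2.02 -0.46  0.19] [ 0.6028 -0.043   0.1777] 0.015193766557261656 27.3333
[  0.97 -11.12  -2.82]
foot pred [336.88158761 465.25164003]
[144.88884139 362.55997848]
[272.14924323 281.36972661]
[280.22327999 328.02435657]
top [453.94533457  70.50421872]
top [477.82847098  70.70119526]
top [454.29330046 282.36322573]
top [478.7529609  282.57505815]
top [461.09899828 331.83763563]
top [352.69407866 365.86291718]
```

View pics/s14.png

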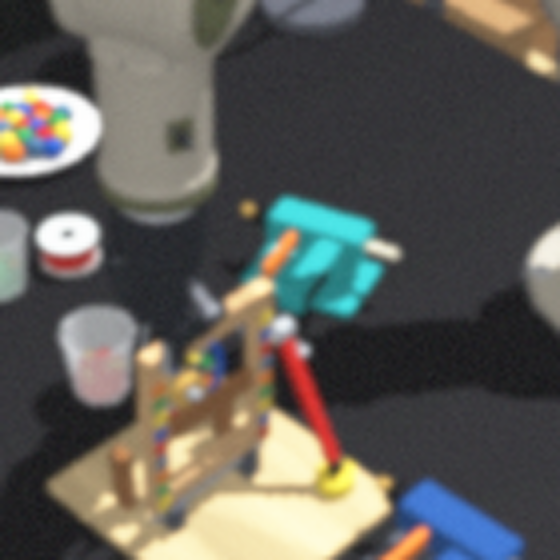

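View pics/t14.png

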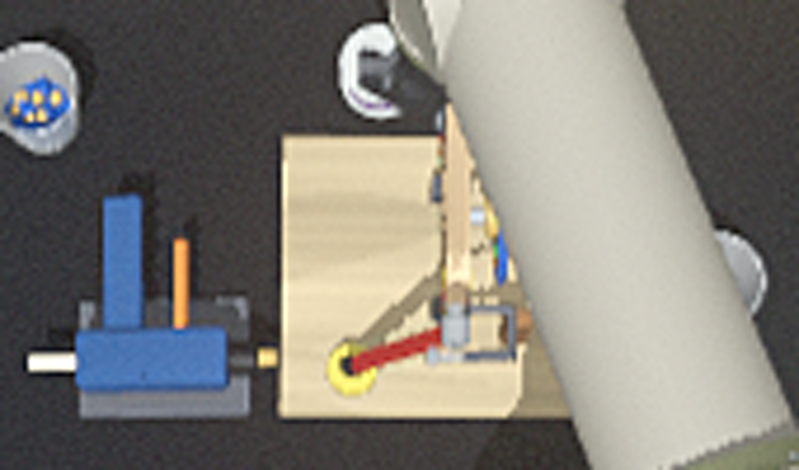

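The foot sits on the pad at (348,365), with the pad centre at (352,368). The push has risen to 11 N, so I'll back off a little to upright with light contact.

Run:
```python
from station import env; from h import *
l=-.005
env.servo_line(fp(.04,0,.146,l),ori(PSI,l,-1),v=.02); env.pause(.4)
print(np.round(env.get_force(),2),np.round(env.get_tcp_pos(),4),env.get_width(),env.get_time())
f=env.grab_frame("top"); a=cv2.resize(f["pixels"][125:225,180:350],None,fx=4.7,fy=4.7,interpolation=cv2.INTER_CUBIC)
for L,c in((0,(255,0,255)),(-.03,(0,255,0))):
  for q in[fp(.066,.008,.2,L),fp(-.08,.008,.2,L),fp(-.08,-.008,.2,L)]:
    p=(proj(f,q)-[180,125]+.5)*4.7; cv2.circle(a,tuple(int(x) for x in p),2,c,-1)
cv2.imwrite("pics/t15.png",a)
f=env.grab_frame("scene"); cv2.imwrite("pics/s15.png",cv2.resize(f["pixels"][110:270,140:310],None,fx=3.5,fy=3.5,interpolation=cv2.INTER_CUBIC))
```

```text
[ 3.15 -4.26 -4.3 ] [ 0.6028 -0.0443  0.1777] 0.015267330809307197 28.3667
```

View pics/t15.png

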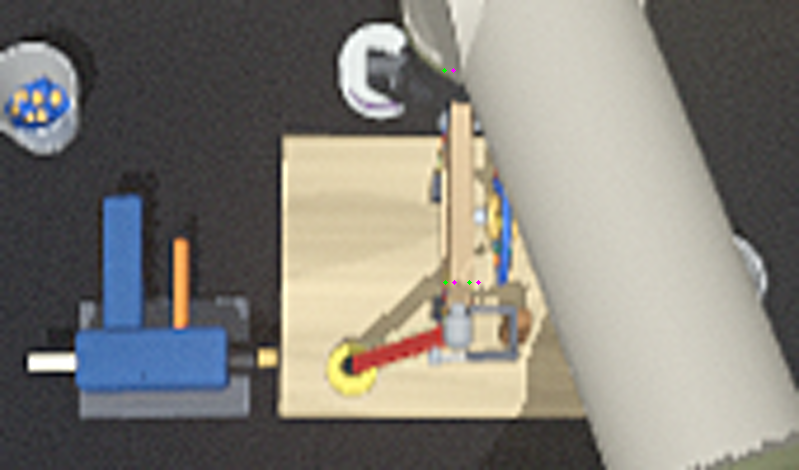

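View pics/s15.png

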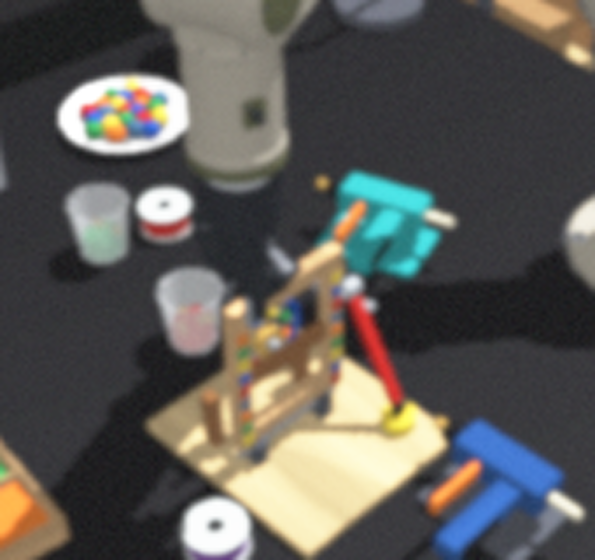

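Upright (estimated lean about -0.01 rad), foot on the pad, trigger straight, bystanders where they were. Handing in.

Run:
```python
from station import env
import numpy as np
print(np.abs(env.get_joint_velocities()).max(),env.get_force(),env.get_width(),env.get_time())
env.finish_job()
```

```text
0.00195132189981284 [ 3.00386632 -4.65949714 -4.73524956] 0.015097684514817493 28.4667
the job is handed in; nothing more can be done
```

All three steps are done, and I handed the job in at 28.5 s while still holding the frame upright. The interface reported no verdict. The joint angles below are inferred from pictures and finger width, as no reading gives them.

- **Trigger:** I squeezed the small blue gun's trigger until the fingers stopped at 47 mm, the width the task gives for fully home. After I let go, the pictures showed it straight again.
- **Kickstand:** I pushed the leg past dead centre and it went down by itself. Its foot then appeared where the fully-down angle predicts, within about 3 pixels in the scene picture.
- **Frame:** I gripped the top bar (finger width 15 mm on the 16 mm bar) and raised it until the foot met the yellow pad.

**Last checks:**
- The top view put the frame's lean at roughly 0.01 rad towards +y.
- The foot was within about 4 mm of the pad centre.
- The sideways load on the tool was about 4.7 N, and the arm was still.
- The cups and spools in view looked unmoved. I did not look at the paint bottle or green spool again at the end, but nothing went near them.

**What disagreed:**
- **Fingertip position:** the fingertips appeared about 22 to 25 mm behind the reported TCP. Because of that, my first squeeze passed over the trigger and touched nothing. I measured the offset and allowed for it from then on.
- **Seating force:** pressing the foot onto the pad briefly reached about 11 N, so I backed off before handing in.

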